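Unclip the work lantern from its charging dock and hang it on the display hook

TASK

The work lantern standing in one of the two charging docks is charged. Pinch its two side buttons in together to free the catch, draw it straight up out of the dock, and hang it by its wire loop on the hook of the counter stand, behind the upturned tip, hanging still and upright. Leave the other goods on the counter where they are.

Things in the scene. Friction and masses are not known exactly. Their poses are not given: they have to be found in the camera images.
- lantern_buttons (a point): Middle of the lantern's head, midway between the two black ribbed push buttons on its opposite sides, 92 mm above its underside, 10 mm below the head's flat top. z up the lantern, y from right to left button (the pinch line). Each button is 30 mm along x, 18 mm high, centred level with this point, 8.5 mm proud of the head: 67 mm over both at rest, 54 mm fully pressed.
- lantern: Work lantern, 135 mm tall, about 0.38 kg; origin at the centre of its underside, axes as lantern_buttons. Grey head (56 mm along x, 50 along y, 63 to 102 mm above the underside), wire loop on top. Below the head a white lens section with black guards, 46 x 44 x 63 mm: it stands on the floor of the dock's well, 10 mm above the counter. Alike either way round.
- lantern_loop (a point): Middle of the underside of the top bar of the lantern's fixed loop, 37 mm above lantern_buttons, axes alike. The loop is dark 6 mm wire in the lantern's y-z plane; its opening is 41 mm wide along y (top corners bevelled: 36 mm of level bar) and 27 mm high above the head. The top of the bar is 6 mm above this point.
- button_left (a joint): Travel of the spring button on the lantern's +y side: 0 = out (catch engaged), 0.0065 m = fully in. 3 N starts it, 8 N presses it home; it springs back. Its steel tooth, 43 mm lower, sits under the lip of the dock's wall and clears it 4 to 6 mm in. Both must be in together for the lantern to lift; held in at their stops they make a firm grip.
- button_right (a joint): The same for the button on the -y side.
- dock: Charging dock that holds the lantern: black square box with a grey rim, 104 mm (x) by 98 mm (y) at the foot, 72 mm high, fixed; origin at the centre of its underside. Its well is 50 x 48 mm, 62 mm deep (2 mm play round the lantern, which must rise 62 mm to come clear). The lantern's y axis lies along the dock's y.
- spare: An identical dock, empty. Origin as for the other; fixed; not used.
- stand: Counter display stand, fixed: grey steel base plate 170 x 100 x 6 mm, an upright 25 x 40 mm and 254 mm high on its +x side (near face 67 mm from the origin along x); origin on the counter, straight under hook_seat. The hook points along -x.
- hook_seat (a point): Middle of the hook's level stretch, on top of its wires, 250 mm above the counter; axes as stand. The hook: two parallel 6 mm steel wires along x, 22 mm wide over both, level from the upright to 45 mm along -x, there turned up and joined; the tip's end lies 54 mm along -x, 10 mm above the top of the level wires.
- tape: Bystander: yellow tape measure, 66 x 36 x 62 mm.
- tin: Bystander: small stain tin, 54 mm across, 59 mm high.
- samples: Bystander: pile of three wood flooring samples, 150 x 90 x 33 mm.
- brush: Bystander: paint brush, 200 mm long.
- screwbox: Bystander: carton of screws, 110 x 75 x 59 mm.
- glue: Bystander: glue bottle, 60 mm across, 170 mm high.
- sander: Bystander: hand sanding block, 112 x 62 x 45 mm.

How it is judged:
By the outcome, as a careful person would: the job done as asked, in the order asked, and still so for the second after the job is handed in, with the robot touching nothing.
It also fails if it takes over 64 s, if anything falls off the work surface, if the arm or the gripper's body presses on something with over 40 N, if the wrist force passes 120 N, or if a joint passes its speed limit or range.

ROBOT

A 7-joint arm with a two-finger parallel gripper is mounted at the origin on the work surface. World frame = base frame: x ahead of the robot, y to its left, z up, the work surface at z = 0. Lengths are in mm, angles in rad, forces in N, time in s.
With the tool pointing down it reaches from about 350 to 900 mm from the base axis. Payload 7.2 kg.
Tool frame: the origin (TCP) lies at the very end of the fingers, on their centre line; the grasp point (between the pads) lies 19 mm behind it; z points along the fingers, y is the direction in which the jaws open and shut (so a half turn about z gives the same grasp; the last joint's range is limited). The gripper opens to 88 mm and grips with 3 to 60 N. Pads are 20 mm wide; open, the fingers measure 115 mm over their backs; the gripper's body (75 mm by 178 mm) begins 61 mm behind the grasp point.
Start: joints at [-0.068, 0.411, -0.013, 1.596, 0.006, 1.134, -0.082], TCP at [625.003, -0.011, 222.653] pointing down, gripper open.
Joint ranges: [-2.95, 2.95], [-0.29, 1.99], [-1.47, 1.44], [0.14, 2.54], [-1.03, 4.17], [0.13, 1.85], [-2.86, 2.86]. Speed limits (rad/s): [2.39, 2.39, 3.01, 3.01, 3.14, 3.14, 3.14].

INTERFACE

Orientations are given as a unit quaternion [w, x, y, z].
In Python, from plant import * gives the robot as it stands.
- The arm moves only by the tool jog_arm, never from a script. Its argument "targets" is a list of rows, each a list of 5 numbers: the opening, from 0 (shut) to 1 (fully open), then the shift along the tool's x, y, z in m, then the turn about the tool's z in degrees. A call has 1 to 8 rows; each row shifts and turns the commanded pose from where the row before left it, along the tool's axes as they then stand; what a row does not reach is not made up. A row lasts 1/12 s, in which the tool goes at most 41.7 mm and 7.16 degrees, less where a joint would pass 70% of its speed; a pose out of reach is approached as far as the arm can. A call with a gripper value outside its range is refused whole. The fingers move at their own pace and stop on an object; the grip force is fixed at half the most. Time passes only in rows, so rows that do not move let the fingers close. It gives the time, the measured TCP pose, the force and the opening at its end, in the units of the state.
- get_state(): the state, without advancing time (a new reading comes with each control period).
- grab_frame(name): name is "scene" or "side" or "wrist"; returns a dict with "color" (384x512x3 uint8, red, green, blue), "K" (3x3 intrinsics, pixels), "D" ([k1, k2, p1, p2, k3] as OpenCV has them; the pictures are not rectified), "R" (3x3) and "t" (3): a world point X has camera coordinates R X + t. Camera axes: x right, y down, z forward; pixel columns grow to the right and rows downward; lengths in mm; the calibration is good to about 2 mm. A picture is of the moment at which its call begins. There is no depth.
- hand_in(): hands the job in, once; it reports no verdict.
The state is a dict: "t": time; "joints": joint angles; "dq": joint speeds; "joint_efforts": joint torques, N m; "tcp_pos": TCP position; "tcp_rot": TCP orientation; "wrist_force": force on the tool from outside, world axes, zero at the start; "torque": the same for the moment, N m; "grip_width": finger opening in mm.
Only numpy, scipy, OpenCV 4.12 (cv2) and the standard library are available. Lean on these libraries where they do the work, as an engineer would, in place of code of your own. Each camera call takes 0.05 s, during which the arm holds its last target. There are 200 camera calls.

## Working session

There is one attempt and no reset: what is moved stays moved. The work goes in short steps, Python scripts to look and compute and a tool call to move; the robot and the scene stay as the last step left them, time stands still between calls to the robot, and variables do not carry over. Pictures are saved under pics/ and viewed, about 8 in all and at most 12, crops included, and the job is handed in when it is done.

Besides the shell and the picture viewer there is one more tool, called by a JSON object that holds its "fn" and its "kwargs". jog_arm: Moves the arm, as the interface text tells. Its arguments: {"type":"object","properties":{"targets":{"type":"array","items":{"type":"array","items":{"type":"number"}}}},"required":["targets"]}

```bash
ls && mkdir -p pics && python3 - <<'E'
from plant import *
import cv2,numpy as np,pickle
s=get_state();print(s)
fs={n:grab_frame(n) for n in("scene","side")}
pickle.dump(fs,open("f0.pkl","wb"))
for n,f in fs.items():
    print(n,f["K"],f["D"],f["R"],f["t"])
    cv2.imwrite(f"pics/{n}0.png",cv2.resize(f["color"][:,:,::-1],(800,600),interpolation=cv2.INTER_CUBIC))
E
```

```text
pics
{'t': 0.0, 'joints': array([-0.06820946,  0.41191799, -0.01272068,  1.59704408,  0.00560837,
        1.13430108, -0.08217687]), 'dq': array([ 8.47717068e-04, -5.07989043e-04, -1.61390293e-03,  1.38718196e-03,
        1.03347061e-03,  5.26204745e-05,  3.97803372e-04]), 'joint_efforts': array([-2.92756195e-04, -5.87956166e+01,  6.41712137e-01, -2.91074431e+01,
       -5.37758670e-02,  1.83686998e-02,  1.53371734e-04]), 'tcp_pos': array([ 6.24488493e+02, -3.44790252e-02,  2.21797758e+02]), 'tcp_rot': array([-5.33966375e-04,  7.07082254e-01,  7.07130836e-01, -6.18882165e-04]), 'wrist_force': array([-0.62520255,  0.53458374, -0.26945541]), 'torque': array([-0.03562332, -0.00665805, -0.02481229]), 'grip_width': 87.58283571204251}
scene [[427.59125515   0.         247.29623049]
 [  0.         427.59125515 189.99248395]
 [  0.           0.           1.        ]] [-0.0450537  0.         0.         0.         0.       ] [[ 0.61207343  0.79075997  0.0080493 ]
 [ 0.44269449 -0.33418986 -0.83206895]
 [-0.65527682  0.51285067 -0.55461381]] [-344.62269471  -95.9861891  1477.48095547]
side [[357.62443289   0.         260.115978  ]
 [  0.         357.62443289 191.10955343]
 [  0.           0.           1.        ]] [-0.03969104  0.          0.          0.          0.        ] [[ 9.15340354e-01 -4.02680800e-01 -4.58907295e-04]
 [-2.79320322e-01 -6.34105909e-01 -7.21033879e-01]
 [ 2.90055503e-01  6.60119588e-01 -6.92899657e-01]] [-516.72154322  300.01553158  864.67520892]
```

View pics/scene0.png

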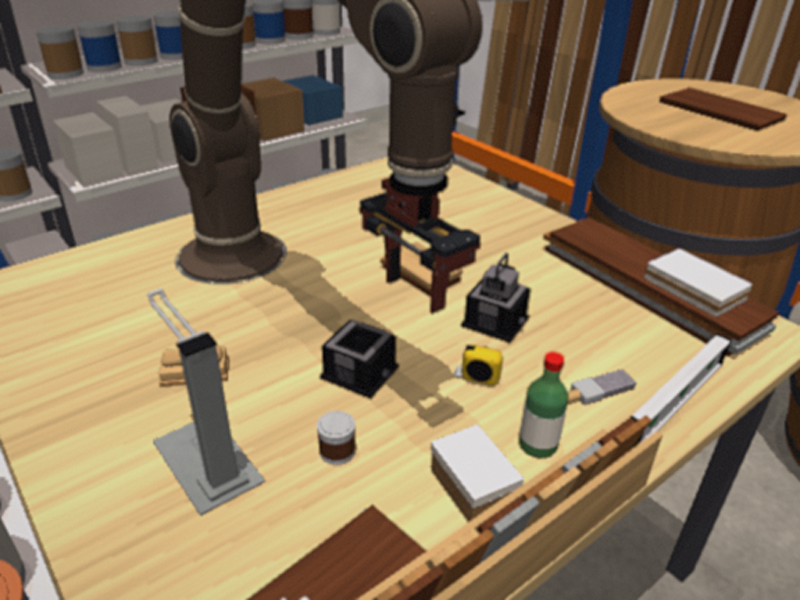

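View pics/side0.png

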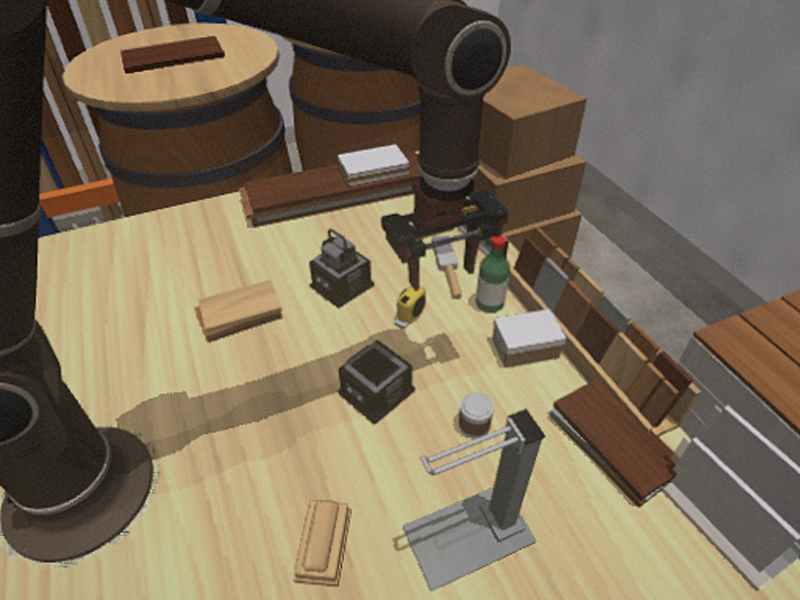

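The scene view shows the lantern's loop top at about (503,255) and the hook tip at (156,294). The side view has the loop at (338,234) and the hook tip at (428,465), with the stand's base corners at (404,529), (432,587) and (535,545).

```bash
cat > h.py <<'E'
import numpy as np,cv2
def ray(f,uv,s=1.5625):
    p=cv2.undistortPoints(np.array([[uv]],float)/s,f["K"],f["D"])[0,0]
    R=np.array(f["R"]);d=R.T@np.array([p[0],p[1],1]);return -R.T@np.array(f["t"]),d/np.linalg.norm(d)
def onz(f,uv,z,s=1.5625):
    c,d=ray(f,uv,s);return c+d*(z-c[2])/d[2]
def tri(obs,s=1.5625):
    A=0;b=0;L=[ray(f,uv,s) for f,uv in obs]
    for c,d in L:
        P=np.eye(3)-np.outer(d,d);A=A+P;b=b+P@c
    X=np.linalg.solve(A,b);return X,[np.linalg.norm(np.cross(X-c,d)) for c,d in L]
def proj(f,X,s=1):
    return cv2.projectPoints(np.array(X,float).reshape(-1,3),cv2.Rodrigues(np.array(f["R"]))[0],np.array(f["t"],float),f["K"],f["D"])[0][:,0]*s
E
python3 - <<'E'
import pickle;from h import *
np.set_printoptions(precision=1,suppress=True)
F=pickle.load(open("f0.pkl","rb"));a,b=F["scene"],F["side"]
print("loop",tri([(a,(503,255)),(b,(338,234))]))
print("hooktip",tri([(a,(156,294)),(b,(428,465))]))
for p in[(404,529),(432,587),(535,545)]:print("base side",onz(b,p,6))
for p in[(154,442),(205,509),(262,478)]:print("base scene",onz(a,p,6))
for p in[(310,264),(345,303),(373,277)]:print("dock foot/rim side",onz(b,p,72))
for p in[(340,372),(376,404),(412,372),(375,343)]:print("spare rim side",onz(b,p,72))
for p in[(468,298),(500,313),(529,298)]:print("dock rim scene",onz(a,p,72))
print("upright top", [onz(b,p,254) for p in[(512,418),(544,432)]])
print("glue",onz(a,(541,448),0),"tape",onz(a,(482,380),0),'sander',onz(b,(322,580),0))
E
```

```text
loop (array([538.1, 277.8, 145.2]), [np.float64(3.5027997345911555), np.float64(3.5027997345914454)])
hooktip (array([ 455.6, -306.5,  254. ]), [np.float64(0.8768075091867588), np.float64(0.8768075091867308)])
base side [ 444.7 -263.5    6. ]
base side [ 447.2 -353.5    6. ]
base side [ 607.9 -361.9    6. ]
base scene [ 452.1 -355.5    6. ]
base scene [ 612.3 -347.8    6. ]
base scene [ 610.9 -259.7    6. ]
dock foot/rim side [477.1 293.3  72. ]
dock foot/rim side [505.1 155.6  72. ]
dock foot/rim side [581.  203.5  72. ]
spare rim side [442.2   0.8  72. ]
spare rim side [473.9 -84.6  72. ]
spare rim side [553.6 -48.2  72. ]
spare rim side [520.3  37.9  72. ]
dock rim scene [521.5 218.1  72. ]
dock rim scene [589.8 230.2  72. ]
dock rim scene [588.4 306.7  72. ]
upright top [array([ 573.3, -292.1,  254. ]), array([ 597.3, -323.9,  254. ])]
glue [809.  103.8   0. ] tape [642.8 143.    0. ] sander [ 312.1 -282.     0. ]
```

{"fn": "jog_arm", "kwargs": {"targets": [[1,0.03,-0.01,-0.01,0],[1,0.035,-0.012,-0.012,0],[1,0.035,-0.012,-0.012,0],[1,0.035,-0.012,-0.012,0],[1,0.035,-0.012,-0.012,0],[1,0.035,-0.012,-0.012,0],[1,0.03,-0.01,-0.01,0],[1,0,0,0,0]]}}

```text
t: 0.77
tcp_pos: [542.1, 243.4, 304.6]
tcp_rot: [-0.001, 0.704, 0.711, 0.002]
wrist_force: [-1.3, 0.5, -0.1]
grip_width: 87.9
```

```bash
python3 - <<'E'
from plant import *
import cv2,pickle;from h import *
f=grab_frame("wrist");pickle.dump(f,open("w1.pkl","wb"));s=get_state()
print(s["t"],s["tcp_pos"],-f["R"].T@f["t"],f["R"])
cv2.imwrite("pics/w1.png",cv2.resize(f["color"][:,:,::-1],(800,600),interpolation=cv2.INTER_CUBIC))
E
```

```text
0.8167 [543.40189729 239.51017771 303.43457757] [540.68199299 319.98413756 466.59218582] [[ 9.99949699e-01  1.00152192e-02  5.42790347e-04]
 [ 9.47654905e-03 -9.61123179e-01  2.75957297e-01]
 [ 3.28546120e-03 -2.75938272e-01 -9.61169743e-01]]
```

View pics/w1.png

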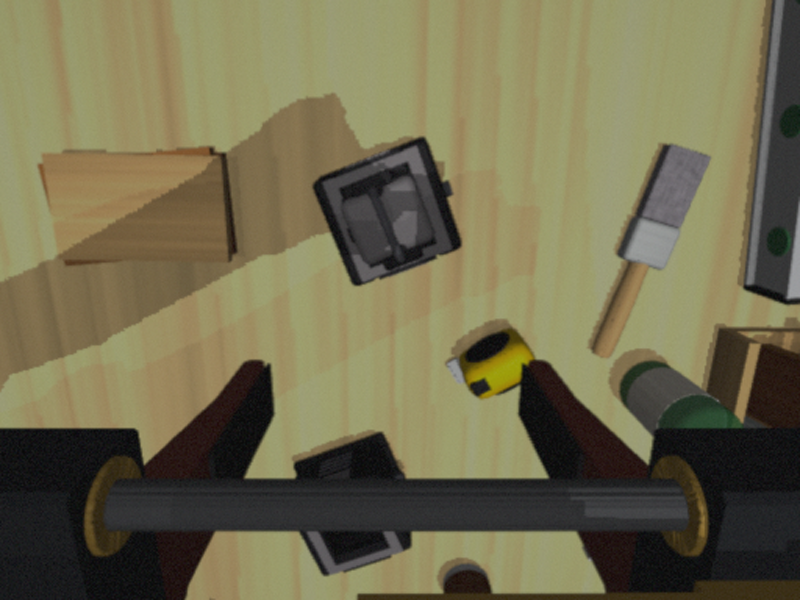

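The wrist view shows the docked lantern at about (388,215), with dock rim corners at (315,183), (427,140), (460,245) and (353,284). The loop bar runs from about (378,180) to (403,258). I'll fit the pose from an enlarged crop.

```bash
python3 - <<'E'
import cv2,pickle;from h import *
f=pickle.load(open("w1.pkl","rb"))
c=f["color"][80:190,190:310,::-1]
cv2.imwrite("pics/w1c.png",cv2.convertScaleAbs(cv2.resize(c,None,fx=5,fy=5,interpolation=cv2.INTER_CUBIC),alpha=1.8))
for z,ps in((72,[(315,183),(427,140),(460,245),(353,284)]),(145,[(378,180),(403,258)])):
    P=np.array([onz(f,p,z) for p in ps]);print(P.round(1),P.mean(0).round(1))
E
```

```text
[[479.1 306.7  72. ]
 [564.4 338.9  72. ]
 [592.7 260.   72. ]
 [507.3 227.4  72. ]] [535.9 283.3  72. ]
[[530.  311.4 145. ]
 [546.3 262.2 145. ]] [538.1 286.8 145. ]
```

View pics/w1c.png

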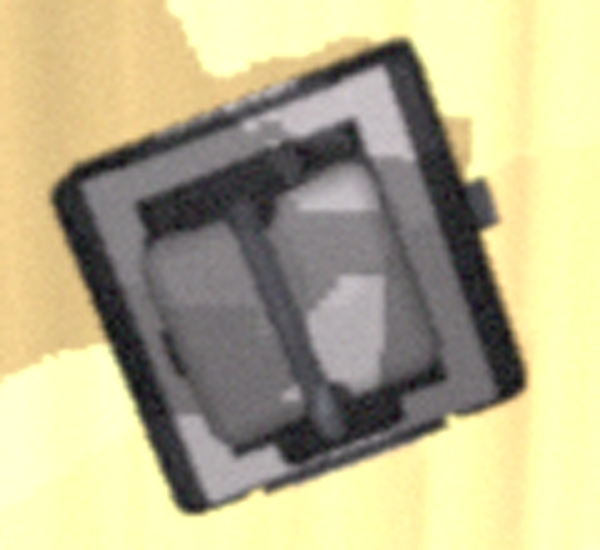

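```bash
cat >> h.py <<'E'
from scipy.spatial.transform import Rotation as Ro
def tool(s):
    q=np.array(s["tcp_rot"]);return Ro.from_quat(np.r_[q[1:],q[0]]).as_matrix()
def delta(s,X):
    R=tool(s);return R.T@(np.array(X)-s["tcp_pos"]),np.degrees(np.arctan2(R[1,1],R[0,1])),R[:,2]
E
python3 - <<'E'
from plant import *
import pickle;from h import *
np.set_printoptions(precision=2,suppress=True)
f=pickle.load(open("w1.pkl","rb"))
g=lambda p,z:onz(f,(p[0]/5+190-.4,p[1]/5+80-.4),z,1)
for n,z,ps in(("bar",143,[(245,205),(325,425)]),("head",112,[(148,240),(375,165),(440,365),(235,445)]),("rim",72,[(55,190),(408,38),(525,390),(188,515)])):
    P=np.array([g(p,z) for p in ps]);print(n,P,P.mean(0))
s=get_state();print(s["tcp_pos"],delta(s,[537,284,190]))
# render predicted overlay check
c=np.array([537,284.]);y=np.radians(20)
print((proj(f,[[c[0]-np.sin(y)*k,c[1]+np.cos(y)*k,143] for k in(-20,20)])-[189.6,79.6])*5)
E
```

```text
bar [[526.64 306.13 143.  ]
 [542.93 262.38 143.  ]] [534.79 284.25 143.  ]
head [[504.16 297.18 112.  ]
 [553.26 313.45 112.  ]
 [568.57 270.6  112.  ]
 [522.91 252.11 112.  ]] [537.23 283.33 112.  ]
rim [[477.92 306.15  72.  ]
 [561.84 341.58  72.  ]
 [593.03 259.03  72.  ]
 [508.89 226.3   72.  ]] [535.42 283.27  72.  ]
[543.4  239.51 303.43] (array([ 44.28,  -6.15, 113.53]), np.float64(0.39816223426814756), array([ 0.,  0., -1.]))
[[329.59 411.38]
 [262.81 222.46]]
```

{"fn": "jog_arm", "kwargs": {"targets": [[1,0.022,-0.0035,0.015,0],[1,0.022,-0.0035,0.015,7],[1,0,0,0,7],[1,0,0,0,7],[1,0,0,0,7],[1,0,0,0,7],[1,0,0,0,7],[1,0,0,0,7]]}}

```text
t: 1.48
tcp_pos: [538.4, 277.2, 271.8]
tcp_rot: [0.001, 0.938, 0.347, -0.001]
wrist_force: [-0.3, 0.7, -0.1]
grip_width: 87.7
```

{"fn": "jog_arm", "kwargs": {"targets": [[1,0,0,0.02,7],[1,0,0,0.02,7],[1,0,0,0.02,7],[1,0,0,0,0],[1,0,0,0,0],[1,0,0,0,0]]}}

```text
t: 1.98
tcp_pos: [538.7, 278.5, 213.4]
tcp_rot: [0.0, 0.985, 0.175, 0.0]
wrist_force: [-0.0, -0.5, 0.4]
grip_width: 88.2
```

```bash
python3 - <<'E'
from plant import *
import cv2,pickle;from h import *
np.set_printoptions(precision=2,suppress=True)
f=grab_frame("wrist");pickle.dump(f,open("w2.pkl","wb"));s=get_state()
print(s["t"],s["joints"],s["tcp_pos"],delta(s,[536.3,283.7,83]))
cv2.imwrite("pics/w2.png",cv2.convertScaleAbs(cv2.resize(f["color"][:,:,::-1],(800,600),interpolation=cv2.INTER_CUBIC),alpha=1.6))
E
```

```text
2.0333 [-0.62  0.39  0.08  1.66 -0.04  1.1  -1.75] [538.84 278.82 213.83] (array([ -0.91,  -5.44, 130.83]), np.float64(-69.84985367810317), array([ 0.,  0., -1.]))
```

View pics/w2.png

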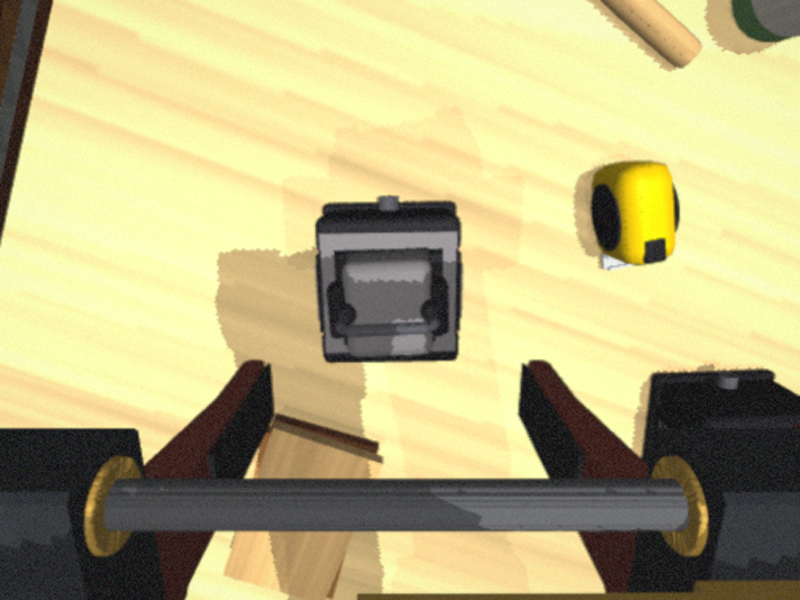

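The dock and loop are now square to the jaws. The loop bar spans (342,330) to (440,328) and the rim spans 318 to 460.

```bash
python3 - <<'E'
from plant import *
import pickle;from h import *
np.set_printoptions(precision=2,suppress=True)
f=pickle.load(open("w2.pkl","rb"));s=get_state();print(f["K"][:2,2])
for z,p in((142,(391,329)),(112,(389,315)),(72,(389,218)),(72,(390.5,358)),(72,(395,290))):
    X=onz(f,p,z);print(z,X,delta(s,X)[0])
E
```

```text
[253.14 197.68]
142 [535.97 280.4  142.  ] [-2.26 -2.47 71.83]
112 [533.66 281.02 112.  ] [ -4.26  -3.83 101.83]
72 [579.35 298.16  72.  ] [ 44.48  -4.19 141.9 ]
72 [494.77 266.36  72.  ] [-45.88  -3.47 141.76]
72 [538.7  279.38  72.  ] [ -0.16  -0.56 141.83]
```

{"fn": "jog_arm", "kwargs": {"targets": [[1,-0.0015,-0.004,0.025,0],[1,0,0,0.03,0],[1,0,0,0.03,0],[1,0,0,0.025,0],[1,0,0,0.015,0],[1,0,0,0.005,0],[1,0,0,0,0],[1,0,0,0,0]]}}

```text
t: 2.7
tcp_pos: [536.2, 282.6, 84.0]
tcp_rot: [-0.0, 0.985, 0.174, 0.001]
wrist_force: [0.5, -0.8, 0.3]
grip_width: 87.9
```

```bash
python3 - <<'E'
from plant import *
import cv2,pickle;from h import *
np.set_printoptions(precision=2,suppress=True)
f=grab_frame("wrist");s=get_state()
print(s["t"],s["tcp_pos"],s["wrist_force"],delta(s,[536.5,282.5,83]))
cv2.imwrite("pics/w3.png",cv2.convertScaleAbs(cv2.resize(f["color"][:,:,::-1],(800,600),interpolation=cv2.INTER_CUBIC),alpha=1.6))
E
```

```text
2.75 [536.38 282.73  84.41] [0.26 0.25 0.56] (array([0.03, 0.26, 1.41]), np.float64(-69.96767014465944), array([ 0.,  0., -1.]))
```

View pics/w3.png

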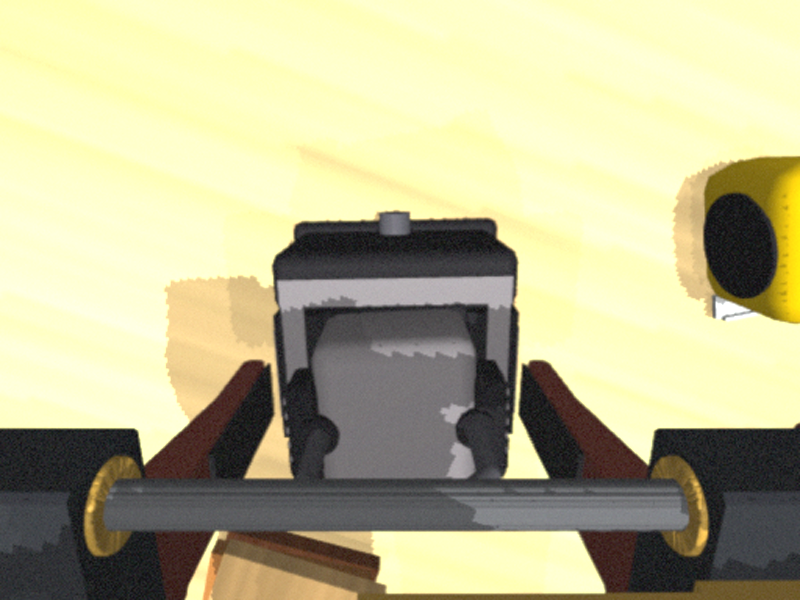

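The head and its buttons (290 to 508) sit midway between the fingers (270 to 522), so I can close the jaws.

{"fn": "jog_arm", "kwargs": {"targets": [[0.75,0,0,0,0],[0.5,0,0,0,0],[0.3,0,0,0,0],[0.3,0,0,0,0],[0.3,0,0,0,0],[0.3,0,0,0,0],[0.3,0,0,0,0],[0.3,0,0,0,0]]}}

```text
t: 3.42
tcp_pos: [535.8, 282.2, 83.5]
tcp_rot: [-0.0, 0.985, 0.174, 0.001]
wrist_force: [-1.0, -1.2, 7.4]
grip_width: 52.6
```

{"fn": "jog_arm", "kwargs": {"targets": [[0.3,0,0,-0.004,0],[0.3,0,0,-0.008,0],[0.3,0,0,-0.01,0],[0.3,0,0,0,0]]}}

```text
t: 3.75
tcp_pos: [536.0, 282.7, 106.6]
tcp_rot: [-0.0, 0.985, 0.174, 0.001]
wrist_force: [-0.1, -0.1, -4.9]
grip_width: 52.6
```

{"fn": "jog_arm", "kwargs": {"targets": [[0.3,0,0,-0.014,0],[0.3,0,0,-0.018,0],[0.3,0,0,-0.02,0],[0.3,0,0,-0.02,0],[0.3,0,0,-0.02,0],[0.3,0,0,-0.01,0],[0.3,0,0,0,0],[0.3,0,0,0,0]]}}

```text
t: 4.42
tcp_pos: [535.0, 282.2, 206.4]
tcp_rot: [-0.0, 0.985, 0.174, 0.0]
wrist_force: [-0.6, 0.6, -5.9]
grip_width: 52.7
```

```bash
python3 - <<'E'
from plant import *
from h import *
np.set_printoptions(precision=2,suppress=True)
s=get_state();print(s["t"],s["tcp_pos"],s["wrist_force"],s["grip_width"],delta(s,[400,-100,209.5]),delta(s,[400,-306,209.5]))
E
```

```text
4.4167 [535.04 282.2  206.39] [-0.61  0.61 -5.92] 52.69565132608901 (array([-257.65,  312.94,   -3.18]), np.float64(-69.99395173262214), array([ 0.,  0., -1.])) (array([-328.13,  506.51,   -3.21]), np.float64(-69.99395173262214), array([ 0.,  0., -1.]))
```

{"fn": "jog_arm", "kwargs": {"targets": [[0.3,0,0,-0.001,5],[0.3,0,0,-0.001,5],[0.3,0,0,-0.001,5],[0.3,0,0,0,5],[0.3,-0.006,0.015,0,0],[0.3,-0.009,0.025,0,0],[0.3,-0.009,0.03,0,0],[0.3,-0.009,0.03,0,0]]}}

```text
t: 5.08
tcp_pos: [500.6, 181.2, 207.5]
tcp_rot: [0.001, 1.0, 0.001, -0.001]
wrist_force: [1.1, -0.1, -4.7]
grip_width: 52.8
```

{"fn": "jog_arm", "kwargs": {"targets": [[0.3,-0.01,0.03,0,0],[0.3,-0.01,0.03,0,0],[0.3,-0.01,0.03,0,0],[0.3,-0.01,0.03,0,0],[0.3,-0.01,0.03,0,0],[0.3,-0.01,0.03,0,0],[0.3,-0.01,0.03,0,0],[0.3,-0.01,0.03,0,0]]}}

```text
t: 5.75
tcp_pos: [420.5, -59.1, 208.4]
tcp_rot: [0.0, 1.0, 0.0, -0.001]
wrist_force: [0.4, -0.8, -4.7]
grip_width: 52.9
```

{"fn": "jog_arm", "kwargs": {"targets": [[0.3,-0.01,0.03,0,0],[0.3,-0.01,0.03,0,0],[0.3,-0.005,0.025,0,0],[0.3,0,0.015,0,0],[0.3,0,0.01,0,0],[0.3,0,0,0,0],[0.3,0,0,0,0],[0.3,0,0,0,0]]}}

```text
t: 6.42
tcp_pos: [396.8, -166.8, 208.9]
tcp_rot: [-0.0, 1.0, 0.0, -0.001]
wrist_force: [0.2, -0.1, -4.9]
grip_width: 52.4
```

```bash
python3 - <<'E'
from plant import *
import cv2,pickle;from h import *
np.set_printoptions(precision=2,suppress=True)
fs={n:grab_frame(n) for n in("scene","side","wrist")};pickle.dump(fs,open("f4.pkl","wb"))
s=get_state()
print(s["t"],s["tcp_pos"],s["grip_width"],s["joints"],delta(s,[400,-306,209.5]))
a=cv2.resize(fs["wrist"]["color"][:,:,::-1],(800,600),interpolation=cv2.INTER_CUBIC)
cv2.imwrite("pics/w4.png",cv2.convertScaleAbs(a,alpha=1.5))
E
```

```text
6.5667 [ 397.24 -166.82  209.37] 52.75677093718193 [-0.14  0.08  0.46  2.08 -0.04  0.99 -1.23] (array([  2.54, 139.19,  -0.17]), np.float64(-89.91112967570862), array([-0.,  0., -1.]))
```

View pics/w4.png

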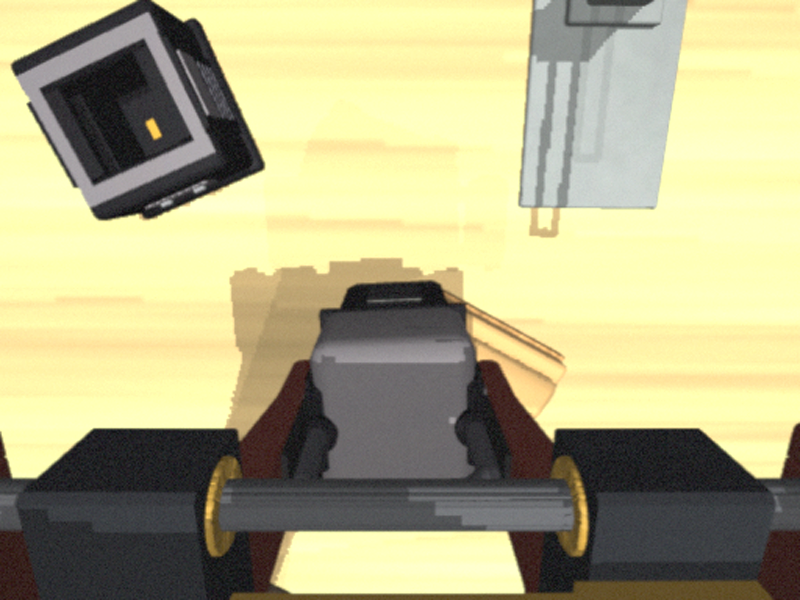

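The lantern is held square, with its loop below the frame edge. The stand's base front edge runs (520,206) to (656,208), and the hook's tip end shows faintly at about (588,161).

```bash
python3 - <<'E'
import cv2,pickle;from h import *
np.set_printoptions(precision=2,suppress=True)
F=pickle.load(open("f4.pkl","rb"));w=F["wrist"]
for z,p in((6,(520,206)),(6,(656,208)),(6,(686,0)),(6,(534,0)),(258,(575,161)),(258,(601,161)),(258,(588,161)),(248,(596,30))):print(z,onz(w,p,z))
r=cv2.resize(F["side"]["color"][240:384,230:370,::-1],None,fx=4,fy=4,interpolation=cv2.INTER_CUBIC)
c=cv2.resize(w["color"][0:130,320:450,::-1],None,fx=4,fy=4,interpolation=cv2.INTER_CUBIC)
r=r[:520,:280] if 0 else r[:560,:]
h=max(r.shape[0],c.shape[0]);r,c=[cv2.copyMakeBorder(i,0,h-i.shape[0],0,0,0) for i in(r,c)]
o=np.hstack([r,c])
cv2.imwrite("pics/c4.png",cv2.resize(cv2.convertScaleAbs(np.hstack([r,c[:, :]]),alpha=1.4),(int(o.shape[1]*.74),int(h*.74))));print(o.shape)
E
```

```text
6 [ 443.98 -255.83    6.  ]
6 [ 442.85 -354.17    6.  ]
6 [ 575.65 -354.28    6.  ]
6 [ 575.15 -255.63    6.  ]
258 [ 474.24 -205.31  258.  ]
258 [ 474.26 -210.97  258.  ]
258 [ 474.25 -208.14  258.  ]
248 [ 502.12 -210.6   248.  ]
(560, 1080, 3)
```

View pics/c4.png

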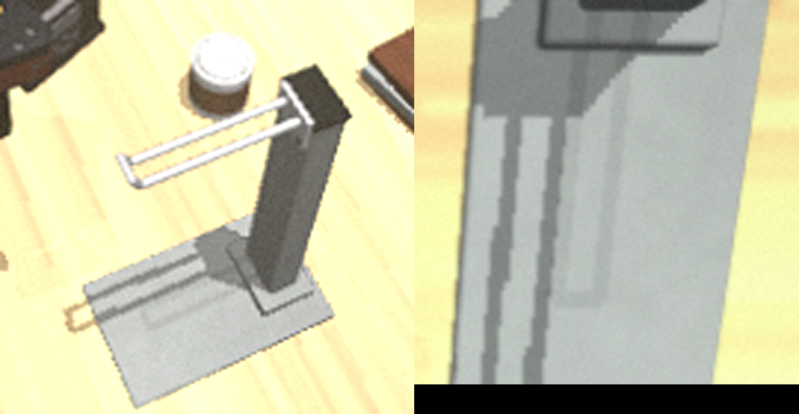

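The side crop shows the hook clearly. The joined tip runs (120,155) to (132,184), and the level wires run (130,162) to (283,101) and (142,185) to (300,120).

```bash
python3 - <<'E'
import pickle;from h import *
np.set_printoptions(precision=1,suppress=True)
F=pickle.load(open("f4.pkl","rb"));b=F["side"];F0=pickle.load(open("f0.pkl","rb"))
g=lambda p,z:onz(b,(p[0]/2.96+229.9,p[1]/2.96+239.9),z,1)
for n,p,z in(("tipL",(120,155),257),("tipR",(132,184),257),("wL0",(131,161),247),("wL1",(283,101),247),("wR0",(142,185),247),("wR1",(297,121),247),("base",(83,287),6),("base",(136,406),6),("base",(332,317),6),("up",(318,66),254),("up",(351,116),254)):print(n,g(p,z))
a=F0["scene"]
for p in((150,296),(163,291)):print("scene tip",onz(a,p,257))
E
```

```text
tipL [ 453.6 -297.2  257. ]
tipR [ 452. -317.  257.]
wL0 [ 460.5 -298.3  247. ]
wL1 [ 565.4 -299.   247. ]
wR0 [ 459.7 -315.1  247. ]
wR1 [ 565.8 -314.9  247. ]
base [ 445.  -259.3    6. ]
base [ 444.8 -355.5    6. ]
base [ 609.4 -358.1    6. ]
up [ 596.1 -289.2  254. ]
up [ 594.7 -328.8  254. ]
scene tip [ 459.5 -315.   257. ]
scene tip [ 458.3 -296.6  257. ]
```

{"fn": "jog_arm", "kwargs": {"targets": [[0.3,0,0.015,0,0],[0.3,0,0.025,0,0],[0.3,0,0.03,0,0],[0.3,0,0.03,0,0],[0.3,0,0.025,0,0],[0.3,0,0.014,0,0],[0.3,0,0,0,0],[0.3,0,0,0,0]]}}

```text
t: 7.23
tcp_pos: [397.1, -306.7, 209.3]
tcp_rot: [-0.0, 1.0, -0.0, -0.0]
wrist_force: [-0.0, 0.0, -5.4]
grip_width: 52.8
```

```bash
python3 - <<'E'
from plant import *
import cv2,pickle;from h import *
np.set_printoptions(precision=2,suppress=True)
fs={n:grab_frame(n) for n in("scene","side")};pickle.dump(fs,open("f5.pkl","wb"))
s=get_state()
print(s["t"],s["tcp_pos"],s["wrist_force"],s["grip_width"],delta(s,[508,-306,209.5]))
b=fs["side"];a=fs["scene"]
r=cv2.resize(b["color"][210:350,210:360,::-1],None,fx=4,fy=4,interpolation=cv2.INTER_CUBIC)
cv2.imwrite("pics/c5.png",cv2.convertScaleAbs(r,alpha=1.4))
E
```

```text
7.3333 [ 397.47 -305.38  209.37] [-0.06  0.77 -4.85] 52.46657172509358 (array([110.53,   0.79,  -0.18]), np.float64(-89.91400123183485), array([-0.,  0., -1.]))
```

View pics/c5.png

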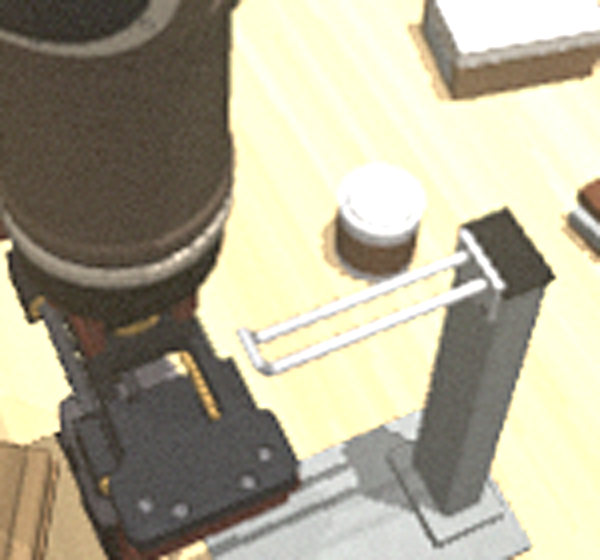

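The gripper hides the loop in this view, and the hook stays clear with its tip at about (245,340). I'll advance in short steps and watch the force.

{"fn": "jog_arm", "kwargs": {"targets": [[0.3,0.01,0,0,0],[0.3,0.01,0,0,0],[0.3,0.01,0,0,0],[0.3,0.01,0,0,0],[0.3,0.008,0,0,0],[0.3,0.006,0,0,0],[0.3,0.006,0,0,0]]}}

```text
t: 7.92
tcp_pos: [458.0, -306.6, 209.4]
tcp_rot: [0.0, 1.0, 0.0, -0.0]
wrist_force: [-0.6, 0.0, -4.4]
grip_width: 53.0
```

{"fn": "jog_arm", "kwargs": {"targets": [[0.3,0.005,0,0,0],[0.3,0.005,0,0,0],[0.3,0.005,0,0,0],[0.3,0.005,0,0,0]]}}

```text
t: 8.25
tcp_pos: [477.5, -306.8, 209.7]
tcp_rot: [-0.0, 1.0, -0.0, -0.0]
wrist_force: [-0.0, 0.6, -4.9]
grip_width: 52.7
```

{"fn": "jog_arm", "kwargs": {"targets": [[0.3,0.006,0,0,0],[0.3,0.006,0,0,0],[0.3,0.006,0,0,0],[0.3,0.006,0,0,0],[0.3,0.004,0,0,0],[0.3,0.002,0,0,0],[0.3,0,0,0,0],[0.3,0,0,0,0]]}}

```text
t: 8.92
tcp_pos: [507.1, -306.8, 209.5]
tcp_rot: [-0.0, 1.0, -0.0, -0.0]
wrist_force: [-1.1, 0.5, -5.0]
grip_width: 52.3
```

{"fn": "jog_arm", "kwargs": {"targets": [[0.3,0,0,0.003,0],[0.3,0,0,0.003,0],[0.3,0,0,0.002,0],[0.3,0,0,0.002,0],[0.3,0,0,0.001,0],[0.3,0,0,0.001,0],[0.3,0,0,0,0]]}}

```text
t: 9.5
tcp_pos: [507.1, -306.7, 197.4]
tcp_rot: [-0.0, 1.0, -0.0, -0.0]
wrist_force: [-0.2, 0.2, -5.5]
grip_width: 52.3
```

```bash
python3 - <<'E'
from plant import *
import cv2,pickle;from h import *
np.set_printoptions(precision=2,suppress=True)
fs={n:grab_frame(n) for n in("scene","side")}
s=get_state()
print(s["t"],s["tcp_pos"],s["wrist_force"],s["grip_width"])
A=[]
for n,(u,v) in(("side",(250,220)),("scene",(40,150))):
    A.append(cv2.resize(fs[n]["color"][v:v+150,u:u+100,::-1],None,fx=4,fy=4,interpolation=cv2.INTER_CUBIC))
cv2.imwrite("pics/c6.png",cv2.convertScaleAbs(np.hstack(A),alpha=1.4))
E
```

```text
9.6 [ 507.24 -306.78  197.68] [-0.31  0.04 -4.98] 52.710596006096175
```

View pics/c6.png

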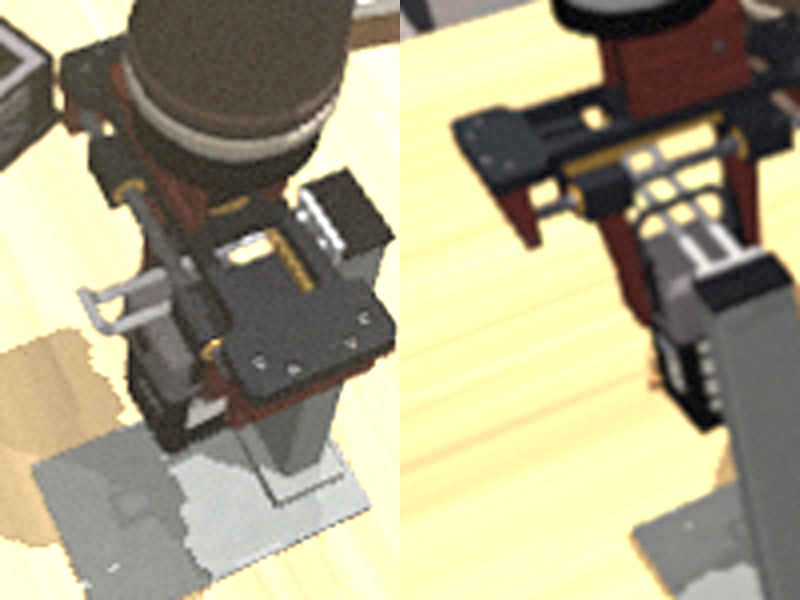

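The scene crop shows the hook wires passing under the loop bar at about (680,195), so the hook is through the loop. I'll lower to contact.

{"fn": "jog_arm", "kwargs": {"targets": [[0.3,0,0,0.001,0],[0.3,0,0,0.001,0],[0.3,0,0,0,0]]}}

```text
t: 9.85
tcp_pos: [507.2, -306.7, 195.5]
tcp_rot: [-0.0, 1.0, 0.0, -0.0]
wrist_force: [0.4, 0.4, -5.1]
grip_width: 52.5
```

{"fn": "jog_arm", "kwargs": {"targets": [[0.3,0,0,0.001,0],[0.3,0,0,0,0]]}}

```text
t: 10.02
tcp_pos: [507.2, -306.8, 194.5]
tcp_rot: [0.0, 1.0, 0.0, 0.0]
wrist_force: [0.5, 1.0, -4.4]
grip_width: 52.5
```

{"fn": "jog_arm", "kwargs": {"targets": [[0.3,0,0,0.0007,0],[0.3,0,0,0,0]]}}

```text
t: 10.18
tcp_pos: [507.4, -306.8, 194.3]
tcp_rot: [0.0, 1.0, -0.0, 0.0]
wrist_force: [-0.4, 0.4, -0.8]
grip_width: 52.5
```

The weight is now on the hook, since the force has gone from −5 to about −0.8 N. I'll release gently.

{"fn": "jog_arm", "kwargs": {"targets": [[0.63,0,0,0,0],[0.7,0,0,0,0],[0.8,0,0,0,0],[0.9,0,0,0,0],[1,0,0,0,0],[1,0,0,0,0],[1,0,0,0,0],[1,0,0,0,0]]}}

```text
t: 10.85
tcp_pos: [507.4, -306.9, 194.2]
tcp_rot: [0.0, 1.0, -0.0, 0.0]
wrist_force: [-0.1, -0.1, -0.6]
grip_width: 87.9
```

```bash
python3 - <<'E'
from plant import *
import cv2;from h import *
np.set_printoptions(precision=2,suppress=True)
f=grab_frame("scene");g=grab_frame("wrist");s=get_state()
print(s["t"],s["tcp_pos"],s["wrist_force"],s["grip_width"])
A=[cv2.resize(f["color"][150:270,40:140,::-1],(400,480),interpolation=cv2.INTER_CUBIC),cv2.resize(g["color"][204:384,180:330,::-1],(400,480),interpolation=cv2.INTER_CUBIC)]
cv2.imwrite("pics/c7.png",cv2.convertScaleAbs(np.hstack(A),alpha=1.4))
E
```

```text
10.95 [ 507.3  -306.83  194.03] [ 0.48 -0.22 -0.2 ] 87.90085745864396
```

View pics/c7.png

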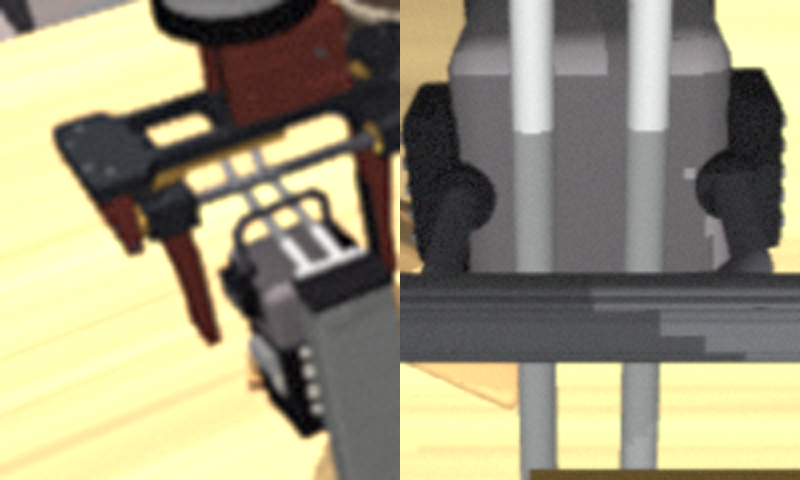

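The lantern hangs with its loop over both wires and sits centred between the open fingers. I'll retreat straight up.

{"fn": "jog_arm", "kwargs": {"targets": [[1,0,0,-0.005,0],[1,0,0,-0.012,0],[1,0,0,-0.02,0],[1,0,0,-0.025,0],[1,0,0,-0.03,0],[1,0,0,-0.03,0],[1,0,0,-0.02,0],[1,0,0,-0.01,0]]}}

```text
t: 11.62
tcp_pos: [507.8, -307.6, 350.3]
tcp_rot: [0.001, 1.0, -0.0, 0.002]
wrist_force: [-0.7, 0.2, -0.3]
grip_width: 87.6
```

{"fn": "jog_arm", "kwargs": {"targets": [[1,0,0,0,0],[1,0,0,0,0],[1,0,0,0,0],[1,0,0,0,0],[1,0,0,0,0],[1,0,0,0,0],[1,0,0,0,0],[1,0,0,0,0]]}}

```text
t: 12.28
tcp_pos: [507.2, -306.7, 345.6]
tcp_rot: [-0.0, 1.0, -0.0, -0.0]
wrist_force: [-0.3, 0.2, 0.1]
grip_width: 88.0
```

```bash
python3 - <<'E'
from plant import *
import cv2;from h import *
np.set_printoptions(precision=2,suppress=True)
f=grab_frame("side");s0=grab_frame("scene")
for _ in range(6):f2=grab_frame("side")
s=get_state();print(s["t"],s["tcp_pos"],s["wrist_force"],cv2.absdiff(cv2.GaussianBlur(f["color"],(5,5),0),cv2.GaussianBlur(f2["color"],(5,5),0)).max())
A=[cv2.resize(f2["color"][200:384,230:370,::-1],(400,526),interpolation=cv2.INTER_CUBIC),cv2.resize(s0["color"][150:334,40:180,::-1],(400,526),interpolation=cv2.INTER_CUBIC)]
cv2.imwrite("pics/c8.png",cv2.convertScaleAbs(np.hstack(A),alpha=1.4))
E
```

```text
12.6833 [ 507.24 -306.79  345.98] [-0.67 -0.91  0.01] 25
```

View pics/c8.png

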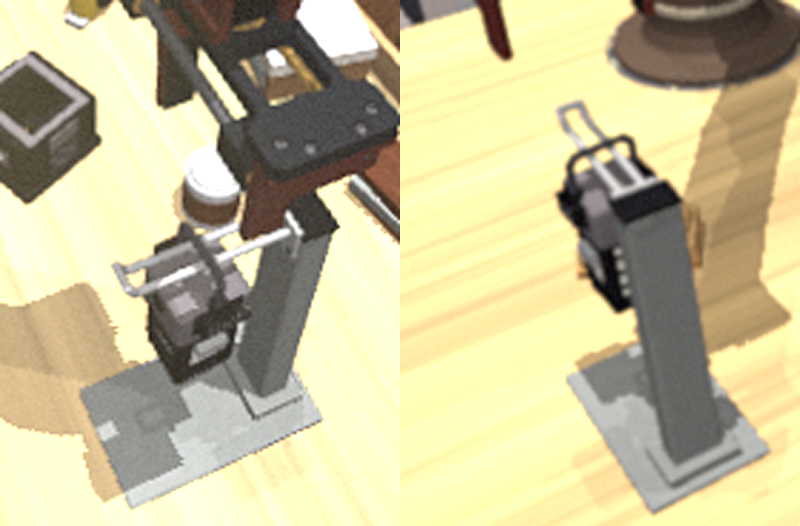

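The lantern hangs upright on the hook behind the tip, with the gripper clear above. The frame difference of 25 may mean a slight swing, so I'll wait and recheck.

{"fn": "jog_arm", "kwargs": {"targets": [[1,0,0,-0.02,0],[1,0,0,0,0],[1,0,0,0,0],[1,0,0,0,0],[1,0,0,0,0],[1,0,0,0,0],[1,0,0,0,0],[1,0,0,0,0]]}}

```text
t: 13.35
tcp_pos: [507.1, -306.7, 365.6]
tcp_rot: [-0.0, 1.0, -0.0, -0.0]
wrist_force: [0.2, 0.8, 0.2]
grip_width: 88.0
```

```bash
cat > sw.py <<'E'
from plant import *
import cv2;from h import *
fr=[grab_frame("side")["color"] for _ in range(14)]
L=[cv2.cvtColor(x,cv2.COLOR_RGB2GRAY).astype(np.float32) for x in fr]
r=lambda i,v,u,h,w:L[i][v:v+h,u:u+w]
print("lantern",[np.round(cv2.phaseCorrelate(r(0,295,280,42,40),r(i,295,280,42,40))[0],2).tolist() for i in range(1,14)])
print("t",get_state()["t"])
E
python3 sw.py
```

```text
lantern [[-0.12, 0.53], [-0.0, 0.51], [-0.05, 0.47], [-0.02, 0.44], [0.03, 0.52], [-0.02, 0.48], [-0.05, 0.51], [-0.03, 0.5], [-0.03, 0.5], [-0.07, 0.57], [-0.02, 0.5], [-0.05, 0.42], [-0.04, 0.47]]
t 14.05
```

```bash
python3 -c "
from plant import *
print(hand_in())"
```

```text
the job is handed in; nothing more can be done
None
```

The lantern is hanging by its loop on the stand's hook, behind the upturned tip, and the job was handed in at about 14 s of the 64 s allowed.

- **Release and lift:** I closed on both buttons until the opening read about 53 mm (they bottom out at 54). The lantern then drew straight up with about 5 N at the wrist, roughly its own weight.
- **Hanging:** I passed the loop over the tip and lowered until the wrist force fell from −5 N to about −0.8 N, so the hook had the weight. Then I opened the jaws and backed straight up to about 170 mm above the release height.
- **Last checks:** The final pictures show the loop over both wires and the lantern upright, with the gripper clear and no contact force.
- **Stillness:** A frame comparison soon after release differed by up to 25 grey levels, so I waited. A 14-frame check over 0.7 s then showed steady shifts with no swing. It read a constant 0.5 px vertical offset, which I took to be an artefact of the method.
- **Not checked:** I did not compare the other goods before and after. The wrist readings I took between moves showed no unexpected contact.

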